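# Open the test steam inlet by its star handle

## Task

Open the steam inlet at the test station: push the spokes of the red star handle round clockwise, seen from above, working either side of the yellow guard strap, until the spoke with the red knob points at the green block on that handle's own base. Leave the blue star handle as it is, and let go when done.

Things in the scene. Friction and masses are not known exactly. Their poses are not given: they have to be found in the camera images.
- inlet_base: Fixed steel disc base of the red handle, 260 mm across. Origin: centre of underside, on the handle's axis, z up. Over the hub along its x axis runs a yellow guard strap 20 mm wide, 87 to 93 mm above the origin, on posts 122 mm out at +x and -x. Spokes pass under it, fingers cannot: push in the open halves on the +y and -y sides. Below the spokes, 45 mm or more out, only the posts top 30 mm.
- inlet (a joint): Turn of the red handle, rad, growing clockwise from above. The red spoke's angle in inlet_base's frame, counted from x towards y, is 225 degrees minus the turn: at 0 it points away from the green block, at 3.14 right at it (the block is at 45 degrees, 118 mm out, its top 28 mm above the origin). Stops at -0.5 and 3.7. Stiff (0.4 N m, 6 N at 65 mm out); stays where it is left.
- inlet_index (a point): Centre of the red end ball, 26 mm across, on the red spoke, 95 mm from the axis and 70 mm above inlet_base's origin. The handle has four level spokes 90 degrees apart, round bars 12 mm thick at this height: one red, three steel with white end balls 20 mm across. Hub red, 48 mm across.
- drain_index (a point): Centre of the blue end ball, 26 mm across, of the blue handle: the same size and build as the red one, blue for red, about 0.3 m beside it. It must not be turned. Loose fittings up to 45 mm high lie around both.

How it is judged:
At the end, for the whole second after the job is handed in: The red spoke points at its green block within 12 degrees (turn of 2.93 to 3.35 rad) and the handle is still; the blue handle's end ball is within 20 mm of where it began (value of joint inlet between 2.93 and 3.35 rad and velocity of joint inlet between -0.05 and 0.05 rad/s and distance of drain_index from where it was at the start of the episode below 0.02 m); the robot touches nothing.
It fails at once if the blue star handle is turned (its blue end ball moves more than 20 mm) (distance of drain_index from where it was at the start of the episode above 0.02 m).
It also fails if it takes over 54 s, if anything falls off the work surface, if the arm or the gripper's body presses on something with over 40 N, if the wrist force passes 120 N, or if a joint passes its speed limit or range.

## Robot

A 7-joint arm with a two-finger parallel gripper is mounted at the origin on the work surface. World frame = base frame: x ahead of the robot, y to its left, z up, the work surface at z = 0. Lengths are in m, angles in rad, forces in N, time in s.
With the tool pointing down it reaches from about 0.4 to 0.85 m from the base axis. Payload 10.4 kg.
Tool frame: the origin (TCP) lies midway between the tips of the shut fingers; the grasp point (between the pads) lies 19 mm behind it; y points along the fingers, x is the direction in which the jaws open and shut, and the axes are right-handed (so a half turn about y gives the same grasp; the last joint's range is limited). The gripper opens to 87 mm and grips with 3 to 60 N. Pads are 19 mm wide; open, the fingers measure 117 mm over their backs; the gripper's body (75 mm by 190 mm) begins 51 mm behind the grasp point.
Start: joints at [1.311, 0.332, -0.065, 1.46, 0.022, 1.35, -0.088], TCP at [0.147, -0.608, 0.223] pointing down, gripper open.
Joint ranges: [-2.6, 2.6], [-0.5, 2.12], [-1.47, 1.34], [0.16, 2.42], [-1.27, 4.41], [0.06, 2.06], [-2.6, 2.6]. Speed limits (rad/s): [2.22, 2.22, 2.79, 2.79, 3.14, 3.14, 3.14].

## Interface

Orientations are given as a unit quaternion [x, y, z, w].
In Python, from bench import r gives the robot as it stands. The module is installed in compiled form; this text tells all that it offers.
- The arm moves only by the tool arm_command, never from a script. Its argument "deltas" is one flat list of numbers, 6 for each row, row after row: the shift along the tool's x, y, z in m, then the turn, a rotation vector about the tool's x, y, z in degrees. In form: [tx, ty, tz, ax, ay, az, tx, ty, tz, ax, ay, az, ...]. A call has 1 to 8 rows; each row is the pose to reach, as a shift and turn from the pose commanded when the call began, along the tool's axes at that moment; what a row does not reach only later rows make up. A row lasts 1/8 s, in which the tool goes at most 62.5 mm and 10.7 degrees, less where a joint would pass 70% of its speed; a pose out of reach is approached as far as the arm can. A call with a gripper value outside its range is refused whole. "hand" is the opening, from 0 (shut) to 1 (fully open), set as the call begins (left out, the last holds). The fingers move at their own pace and stop on an object; "grip_force" is the grip in N (left out, the last holds). Time passes only in rows, so rows that repeat a pose let the fingers close. It gives the time, the measured TCP pose, the force and the opening at its end, in the units of the state.
- r.read_state(): the state, without advancing time (a new reading comes with each control period).
- r.camera(name): name is "side" or "top"; returns a dict with "image" (420x560x3 uint8, red, green, blue), "intrinsics" (3x3 intrinsics, pixels), "k1" (the pictures are not rectified: a ray, as slopes to the right and down, at radius r is drawn at 1 + k1 r^2 times it, then the intrinsics apply), "world_from_camera" (4x4, takes a point from camera to world coordinates). Camera axes: x right, y down, z forward; pixel columns grow to the right and rows downward; lengths in m; the calibration is good to about 2 mm. A picture is of the moment at which its call begins. There is no depth.
- r.close_job(): hands the job in, once; it reports no verdict.
Trained networks look in a picture, given as the dict that the camera call returned (one of the last four; its "shot" number tells which), for a name from the list of things; names that differ only in an ending like _2 or _b are one class to them, and where a whole thing is asked for, a point or a joint stands for the part that bears it (a point fixed in the world has none). Each returns a list of dicts, best first, with "conf" (0 to 1); they miss things now and then, are a little off and sometimes report something else, mostly with a low value. They report only what shows in the picture. A call takes as long as a camera call.
- r.boxes_of(picture, query): "centre" ([row, column] in pixels, amid what is visible of it).
- r.regions_of(picture, query): "region" (420x560 bool, what is visible of it) and "centre" ([row, column] in pixels, amid what is visible of it).
The state is a dict: "time": time; "joint_positions": joint angles; "joint_vel": joint speeds; "joint_torque": joint torques, N m; "ee_pos": TCP position; "eef_rot": TCP orientation; "ft_force": force on the tool from outside, world axes, zero at the start; "torque": the same for the moment, N m; "width": finger opening in m.
Only numpy, scipy, OpenCV 4.12 (cv2) and the standard library are available. Lean on these libraries where they do the work, as an engineer would, in place of code of your own. Each camera call takes 0.05 s, during which the arm holds its last target.

## Working session

There is one attempt and no reset: what is moved stays moved. The work goes in short steps, Python scripts to look and compute and a tool call to move; the robot and the scene stay as the last step left them, time stands still between calls to the robot, and variables do not carry over. Pictures are saved under pics/ and viewed, and the job is handed in when it is done.

Besides the shell and the picture viewer there is one more tool, called after ">>>" as a command line: name --argument value ..., lists and objects as JSON in quotes. arm_command: Moves the arm, as the interface text tells. Its arguments: {"type":"object","properties":{"deltas":{"type":"array","items":{"type":"number"}},"hand":{"type":"number"},"grip_force":{"type":"number"}},"required":["deltas"]}

```bash
mkdir -p pics
cat > h.py <<'E'
import numpy as np, cv2
from bench import r
def snap(n,fn):
    p=r.camera(n); cv2.imwrite('pics/'+fn,p['image'][:,:,::-1]); return p
def ray(p,rc):
    K=np.array(p['intrinsics']);T=np.array(p['world_from_camera'])
    d=np.array([(rc[1]-K[0,2])/K[0,0],(rc[0]-K[1,2])/K[1,1]])
    u=d.copy()
    for _ in range(30): u=d/(1+p['k1']*(u@u))
    return T[:3,3],T[:3,:3]@np.array([u[0],u[1],1])
def atz(p,rc,z):
    o,d=ray(p,rc); return o+d*(z-o[2])/d[2]
def proj(p,X):
    K=np.array(p['intrinsics']);T=np.array(p['world_from_camera'])
    c=T[:3,:3].T@(np.array(X)-T[:3,3]);u=c[:2]/c[2];u=u*(1+p['k1']*(u@u))
    return [K[1,1]*u[1]+K[1,2],K[0,0]*u[0]+K[0,2]]
E
python3 - <<'E'
from h import *
print(r.read_state())
for n in('top','side'):
    p=snap(n,n+'0.png'); print(n,np.array(p['world_from_camera']).round(3).tolist(),p['k1'])
    for q in('inlet_base','inlet','inlet_index','drain_index'):
        for b in r.boxes_of(p,q)[:3]: print(q,b['conf'],b['centre'],atz(p,b['centre'],.07).round(3))
E
```

```text
{'time': 0.0, 'joint_positions': array([ 1.31138957,  0.33285328, -0.0647327 ,  1.4609874 ,  0.02163146,
        1.34987182, -0.08853393]), 'joint_vel': array([-1.53246814e-03, -1.49941016e-03,  8.99028585e-05, -9.09009199e-04,
       -1.91734114e-04, -1.69741959e-03,  6.88969094e-04]), 'joint_torque': array([ 5.07401073e-04, -6.23252463e+01,  2.44996359e-02, -3.89902103e+01,
       -6.14845916e-02,  3.95232753e-02,  1.44660626e-04]), 'ee_pos': array([ 0.14653362, -0.60716931,  0.22174363]), 'eef_rot': array([-0.5552818 ,  0.43784209, -0.43701491,  0.55585465]), 'ft_force': array([ 0.21027448,  0.12322054, -0.20780629]), 'torque': array([0.03020078, 0.02347074, 0.02672218]), 'width': 0.08655619978226502}
top [[0.025, -0.994, 0.103, 0.42], [-0.999, -0.028, -0.028, -0.046], [0.031, -0.102, -0.994, 0.888], [0.0, 0.0, 0.0, 1.0]] -0.03507551663359623
inlet_base 0.91 [206.5, 328.3] [ 0.514 -0.152  0.07 ]
inlet 0.67 [205.0, 321.9] [ 0.516 -0.141  0.07 ]
inlet_index 0.73 [200.5, 324.1] [ 0.525 -0.145  0.07 ]
drain_index 0.67 [204.9, 153.1] [0.508 0.166 0.07 ]
side [[-0.969, -0.175, 0.172, 0.404], [-0.245, 0.631, -0.736, 0.491], [0.021, -0.756, -0.654, 0.564], [0.0, 0.0, 0.0, 1.0]] -0.10564434651561805
inlet_base 0.9 [204.2, 285.0] [ 0.514 -0.087  0.07 ]
inlet 0.62 [184.2, 282.1] [ 0.534 -0.148  0.07 ]
inlet_index 0.97 [186.3, 284.5] [ 0.527 -0.142  0.07 ]
drain_index 0.68 [312.9, 237.1] [0.527 0.173 0.07 ]
drain_index 0.57 [185.4, 284.2] [ 0.529 -0.145  0.07 ]
```

View pics/top0.png

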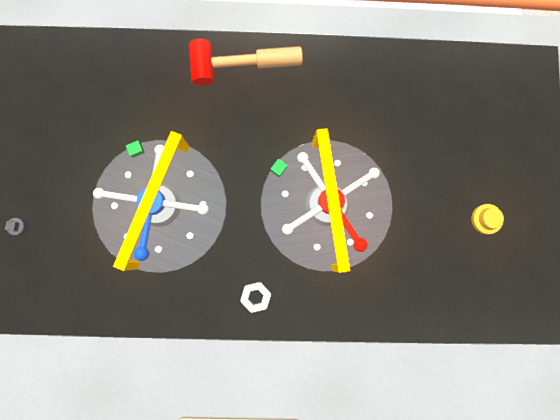

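View pics/side0.png

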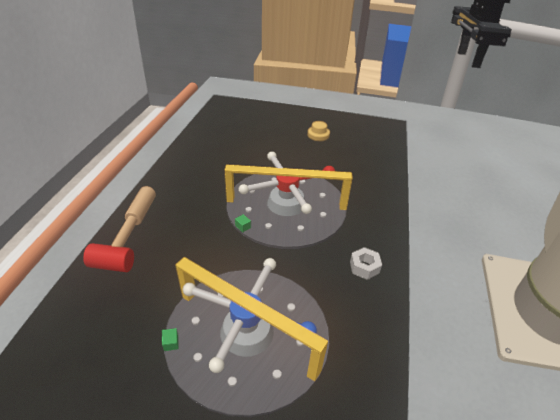

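The top view shows the red hub near (row 201, col 331), the red ball at (244, 360), the strap running from (133, 322) to (268, 343), and the green block at (167, 279). White balls are at (157, 303), (173, 375) and (229, 287). The network's inlet_index lands on the hub rather than the ball, so I'm fitting the geometry with my own pixel points.

```bash
cat >> h.py <<'E'
from scipy.optimize import least_squares
def blobs(p,kind):
    im=p['image'].astype(int);R,G,B=im[...,0],im[...,1],im[...,2]
    m={'red':(R>150)&(G<60)&(B<60),'green':(G>130)&(R<90)&(B<130),'blue':(B>130)&(R<90)&(G<130),'yellow':(R>180)&(G>150)&(B<60)}[kind]
    n,l,s,c=cv2.connectedComponentsWithStats(m.astype(np.uint8))
    return [(s[i,4],c[i][::-1].round(1),s[i,:4]) for i in range(1,n) if s[i,4]>15]
def model(c,yaw,red):
    P=lambda rad,a,z:[c[0]+rad*np.cos(a),c[1]+rad*np.sin(a),z]
    return {'red':P(.095,yaw+red,.07),'w1':P(.095,yaw+red+np.pi/2,.07),'w2':P(.095,yaw+red+np.pi,.07),'w3':P(.095,yaw+red-np.pi/2,.07),'green':P(.118,yaw+np.pi/4,.028),'s+':P(.128,yaw,.093),'s-':P(.128,yaw+np.pi,.093)}
E
python3 - <<'E'
from h import *
from scipy.spatial.transform import Rotation as Ro
p=r.camera('top')
for k in('red','green','blue'): print(k,blobs(p,k))
obs={'red':(244,360.5),'w2':(157,303),'w1':(173,375),'w3':(229,287.5),'green':(167,279),'s+':(131,321.5),'s-':(268,343.5)}
obs={k:v for k,v in obs.items()}
f=lambda v:np.concatenate([np.subtract(proj(p,X),obs[k]) for k,X in model(v[:2],v[2],v[3]).items()])
s=least_squares(f,[.51,-.15,.16,3.56],loss='soft_l1'); print(s.x,np.degrees(s.x[2:]),f(s.x).round(1).reshape(-1,2).tolist())
c=r.camera('side');im=c['image'].copy()
for im,q,n in((p['image'].copy(),p,'ft'),(im,c,'fs')):
    for k,X in model(s.x[:2],*s.x[2:]).items():
        a=proj(q,X);cv2.circle(im,(int(round(a[1])),int(round(a[0]))),3,(255,0,255),1)
    cv2.imwrite(f'pics/{n}.png',im[:,:,::-1])
R=Ro.from_quat(r.read_state()['eef_rot']).as_matrix();print(R.round(3))
E
```

```text
red [(np.int32(760), array([ 63.9, 201.1]), array([189,  40,  25,  45], dtype=int32)), (np.int32(93), array([244.3, 360. ]), array([352, 236,  15,  15], dtype=int32))]
green [(np.int32(25), array([170.8, 278.2]), array([270, 166,  17,  10], dtype=int32))]
blue [(np.int32(36), array([211.1, 156.2]), array([149, 205,  15,  13], dtype=int32)), (np.int32(91), array([246.8, 145.2]), array([136, 219,  14,  42], dtype=int32))]
[ 0.5251942  -0.15765467  0.17181022  3.56832569] [  9.84400041 204.45000181] [[0.2, -0.5], [-0.1, -1.1], [0.4, -0.1], [-0.5, 0.2], [-0.2, -0.0], [-1.7, 0.4], [2.5, 1.0]]
[[ 0.235  0.     0.972]
 [-0.972 -0.     0.235]
 [ 0.    -1.     0.   ]]
```

View pics/fs.png

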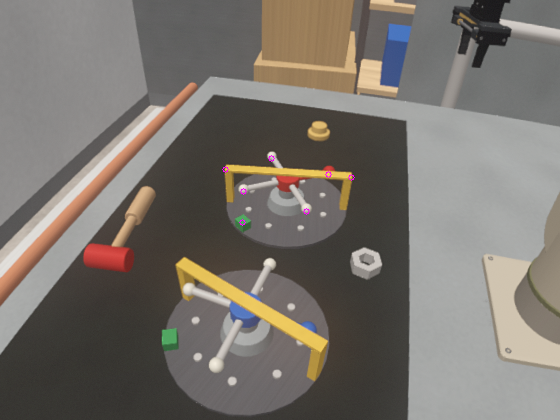

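The model fits both views. The centre is (0.525, -0.158), yaw is 9.8° and the turn is about 20.5°. My plan is two pushes on the +y side: first the steel spoke from 114° to about 30°, then the red spoke from about 120° to 45°.

```bash
cat >> h.py <<'E'
from scipy.spatial.transform import Rotation as Ro
C=np.array([0.5252,-0.1577]);YAW=0.1718
def fin(phi,rad=.064,gap=0.):   # finger centre (world xy) touching spoke at base angle phi deg, on ccw side
    a=np.radians(phi);h=.0095*abs(np.sin(a))+.015*abs(np.cos(a))+.006+gap
    b=rad*np.array([np.cos(a),np.sin(a)])+h*np.array([-np.sin(a),np.cos(a)])
    c,s=np.cos(YAW),np.sin(YAW);return C+np.array([[c,-s],[s,c]])@b
def tool(xy,z,st=None):
    st=st or r.read_state();R=Ro.from_quat(st['eef_rot']).as_matrix()
    return (R.T@(np.array([*xy,z])-st['ee_pos'])).round(4)
E
python3 - <<'E'
from h import *
print(fin(114.5,gap=.012),tool(fin(114.5,gap=.012),.22))
E
```

```text
[ 0.46195858 -0.12339792] [-0.3967  0.0025  0.4201]
```

>>> arm_command --deltas '[-0.033,0,0.035,0,0,0,-0.066,0,0.07,0,0,0,-0.1,0,0.105,0,0,0,-0.133,0,0.14,0,0,0,-0.165,0,0.175,0,0,0,-0.2,0,0.21,0,0,0,-0.23,0,0.245,0,0,0,-0.26,0,0.28,0,0,0]' --hand 0

```text
time: 1.6
ee_pos: [0.3586, -0.2878, 0.2229]
eef_rot: [0.556, -0.437, 0.438, -0.555]
ft_force: [0.1, -0.5, 0.4]
width: 0.0147
```

>>> arm_command --deltas '[-0.033,0,0.035,0,0,0,-0.066,0,0.07,0,0,0,-0.1,0,0.105,0,0,0,-0.135,0,0.14,0,0,0,-0.135,0,0.14,0,0,0,-0.135,0,0.14,0,0,0]'

```text
time: 2.35
ee_pos: [0.462, -0.1257, 0.2225]
eef_rot: [0.556, -0.437, 0.438, -0.555]
ft_force: [-0.9, -0.5, -1.3]
width: 0.0005
```

Run:
```python
from h import *
s=r.read_state();print(s['time'],s['ee_pos'],s['width'],Ro.from_quat(s['eef_rot']).as_matrix().round(3).tolist(),tool(fin(114.5,gap=.012),.05))
snap('top','t1.png');snap('side','s1.png')
```

```text
2.35 [ 0.46196179 -0.12573494  0.22250562] 0.0004515454431411024 [[0.234, -0.0, 0.972], [-0.972, -0.0, 0.234], [0.0, -1.0, -0.0]] [-0.0023  0.1725  0.0006]
```

View pics/t1.png

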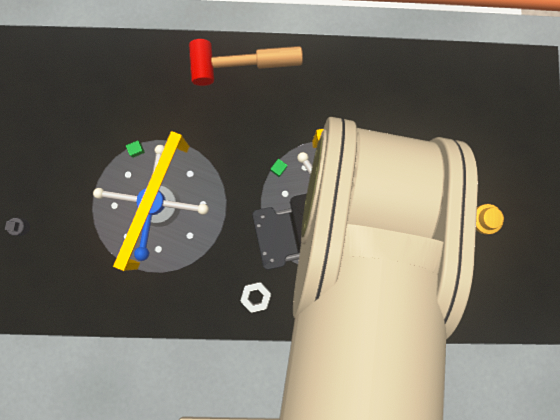

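View pics/s1.png

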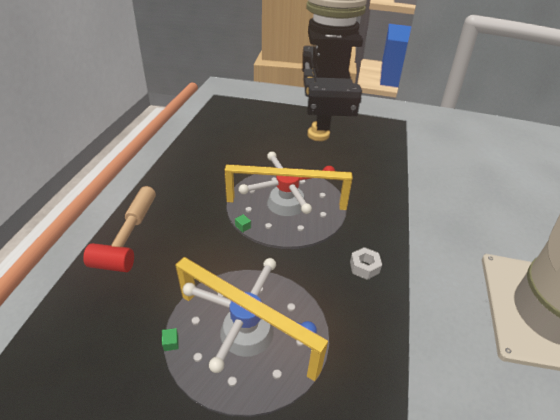

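The gripper hangs above the -x/+y sector (about (95, 325) in the side view) with its fingers shut. The side view still shows both handles. Next I descend.

>>> arm_command --deltas '[-0.002,0.04,0,0,0,0,-0.002,0.08,0,0,0,0,-0.002,0.11,0,0,0,0,-0.002,0.135,0,0,0,0,-0.002,0.155,0,0,0,0,-0.002,0.172,0,0,0,0,-0.002,0.172,0,0,0,0]'

```text
time: 3.32
ee_pos: [0.4608, -0.1235, 0.0496]
eef_rot: [0.556, -0.438, 0.437, -0.555]
ft_force: [0.0, -0.5, 1.0]
width: 0.0005
```

Run:
```python
from h import *
s=r.read_state();print(s['time'],s['ee_pos'],s['ft_force'])
for a in range(114,20,-6): print(a,tool(fin(a),.05,s))
p=snap('side','s2.png')
```

```text
3.325 [ 0.46084524 -0.12354045  0.04963021] [ 0.00124685 -0.53815532  1.02136837]
114 [-0.0045 -0.0004  0.0129]
108 [-0.0089 -0.0004  0.0197]
102 [-0.0124 -0.0004  0.0271]
96 [-0.015  -0.0004  0.035 ]
90 [-0.0166 -0.0004  0.0432]
84 [-0.0177 -0.0004  0.0486]
78 [-0.0183 -0.0004  0.0541]
72 [-0.0185 -0.0005  0.0599]
66 [-0.0181 -0.0005  0.0659]
60 [-0.0171 -0.0005  0.072 ]
54 [-0.0154 -0.0005  0.0781]
48 [-0.013  -0.0005  0.0842]
42 [-0.0099 -0.0005  0.0902]
36 [-0.006  -0.0005  0.096 ]
30 [-0.0014 -0.0005  0.1014]
24 [ 0.0039 -0.0006  0.1064]
```

View pics/s2.png

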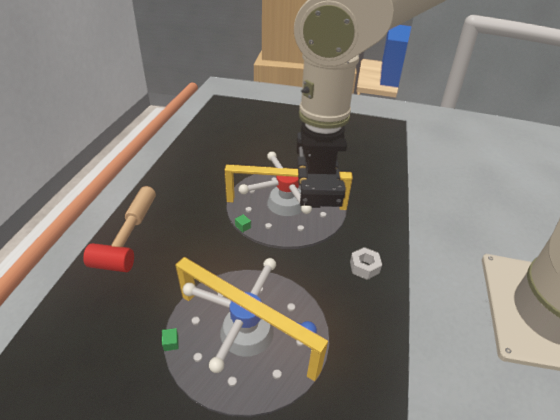

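The gripper sits at (190, 322), just behind the spoke whose ball is at (209, 306). No contact force yet, so I start pushing.

>>> arm_command --deltas '[-0.005,0,0.013,0,0,0,-0.009,0,0.02,0,0,0,-0.0125,0,0.027,0,0,0,-0.015,0,0.035,0,0,0,-0.0165,0,0.043,0,0,0,-0.018,0,0.0485,0,0,0,-0.0185,0,0.054,0,0,0,-0.0185,0,0.06,0,0,0]'

```text
time: 4.38
ee_pos: [0.5149, -0.0917, 0.0504]
eef_rot: [0.556, -0.438, 0.437, -0.554]
ft_force: [-7.8, -3.7, -0.1]
width: 0.0005
```

Run:
```python
from h import *
s=r.read_state();print(s['time'],s['ee_pos'],s['ft_force'])
for a in range(72,20,-6): print(a,tool(fin(a),.05,s))
p=snap('side','s3.png')
```

```text
4.375 [ 0.51486488 -0.09169387  0.05042447] [-7.84040298 -3.72215662 -0.11755224]
72 [-0.0001  0.0004 -0.    ]
66 [0.0003 0.0004 0.0059]
60 [0.0013 0.0004 0.012 ]
54 [0.003  0.0004 0.0182]
48 [0.0054 0.0003 0.0243]
42 [0.0085 0.0003 0.0303]
36 [0.0123 0.0003 0.036 ]
30 [0.0169 0.0003 0.0415]
24 [0.0223 0.0003 0.0464]
```

View pics/s3.png

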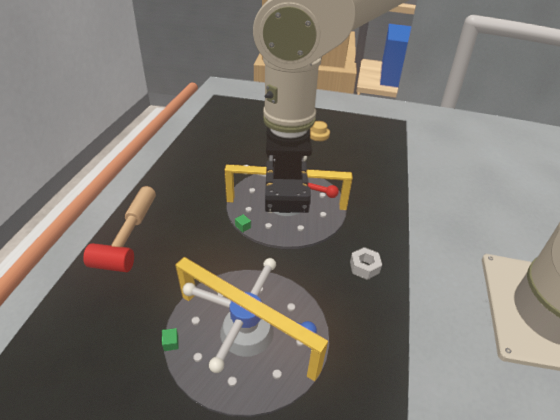

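The red ball is now on the near side of the strap at (191, 332), and the push force is about 8.7 N as expected. I'll continue to about 28°.

>>> arm_command --deltas '[0.0005,0,0.006,0,0,0,0.0015,0,0.012,0,0,0,0.003,0,0.018,0,0,0,0.0055,0,0.0245,0,0,0,0.0085,0,0.0305,0,0,0,0.0125,0,0.036,0,0,0,0.017,0,0.0415,0,0,0,0.0185,0,0.043,0,0,0]'

```text
time: 5.42
ee_pos: [0.5615, -0.0979, 0.0504]
eef_rot: [0.556, -0.438, 0.436, -0.555]
ft_force: [-7.0, 1.7, 0.6]
width: 0.0003
```

Run:
```python
from h import *
s=r.read_state();print(s['time'],s['ee_pos'],s['ft_force'])
p=snap('side','s4.png');print(blobs(p,'red'))
for a in range(110,135,3): print(a,np.round(proj(p,model(C,YAW,np.radians(a))['red']),1))
```

```text
5.425 [ 0.56149243 -0.09793429  0.05039156] [-6.99047385  1.66655181  0.58075614]
[(np.int32(35), array([207.9, 312.7]), array([307, 204,  12,   7], dtype=int32)), (np.int32(155), array([264.3, 106.5]), array([ 84, 261,  40,   9], dtype=int32))]
110 [211.3 302.1]
113 [210.9 304.6]
116 [210.3 307. ]
119 [209.7 309.3]
122 [208.9 311.5]
125 [208.2 313.7]
128 [207.3 315.8]
131 [206.4 317.7]
134 [205.4 319.6]
```

View pics/s4.png

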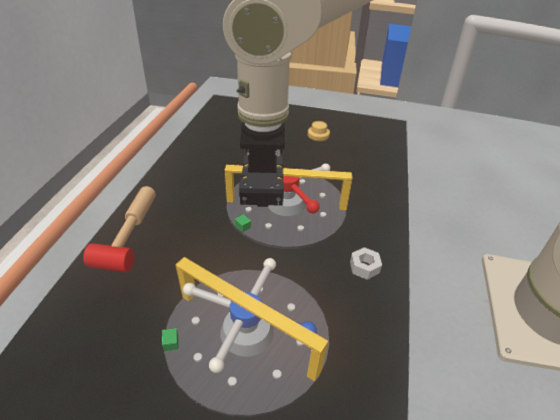

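The red ball is at (207, 312), which puts the spoke at about 123° in the base frame. I'll back off, lift, and go back behind the red spoke.

Run:
```python
from h import *
t=fin(123,gap=.014);print(t,tool(t,.125),tool(t,.05))
```

```text
[ 0.45518404 -0.13534728] [ 0.0112 -0.0744 -0.1124] [ 0.0113  0.0006 -0.1122]
```

>>> arm_command --deltas '[-0.01,0,-0.005,0,0,0,-0.01,-0.03,-0.005,0,0,0,-0.01,-0.06,-0.005,0,0,0,-0.01,-0.075,-0.005,0,0,0,-0.01,-0.075,-0.005,0,0,0]'

```text
time: 6.1
ee_pos: [0.5554, -0.0901, 0.1264]
eef_rot: [-0.555, 0.437, -0.438, 0.556]
ft_force: [-0.3, 0.9, -0.8]
width: 0.0006
```

Run:
```python
from h import *
t=fin(123,gap=.014);print(r.read_state()['ee_pos'],tool(t,.125),tool(t,.05))
p=snap('side','s5.png');print(blobs(p,'red'))
```

```text
[ 0.55539226 -0.09006623  0.12640748] [ 0.0205  0.0012 -0.108 ] [ 0.0204  0.0762 -0.1082]
[(np.int32(49), array([184.6, 282.3]), array([278, 179,  13,  11], dtype=int32)), (np.int32(29), array([208.1, 312.9]), array([307, 204,  12,   7], dtype=int32)), (np.int32(152), array([264.4, 106.6]), array([ 84, 261,  40,   9], dtype=int32))]
```

View pics/s5.png

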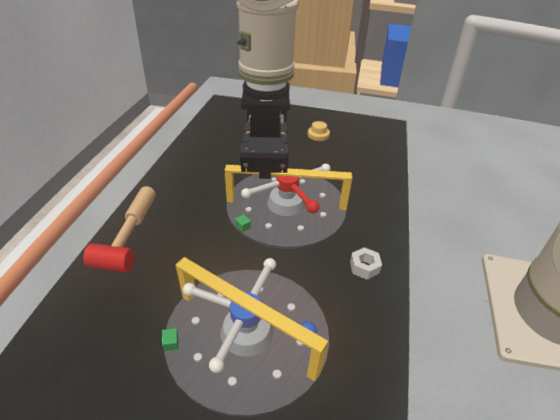

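The red ball is still at (207, 312) and the gripper is clear above the +x side. I'll move back and descend behind the red spoke.

>>> arm_command --deltas '[0.005,0,-0.027,0,0,0,0.01,0,-0.054,0,0,0,0.015,0,-0.081,0,0,0,0.0205,0,-0.108,0,0,0,0.0205,0,-0.108,0,0,0,0.0205,0.03,-0.108,0,0,0,0.0205,0.06,-0.108,0,0,0,0.0205,0.076,-0.108,0,0,0]'

```text
time: 7.15
ee_pos: [0.4541, -0.1348, 0.0476]
eef_rot: [0.556, -0.438, 0.436, -0.556]
ft_force: [-0.4, -0.4, -0.1]
width: 0.0006
```

Run:
```python
from h import *
s=r.read_state();print(s['time'],s['ee_pos'],s['ft_force'])
for a in range(123,35,-6): print(a,tool(fin(a),.05,s))
p=snap('side','s6.png')
```

```text
7.15 [ 0.45409835 -0.13477255  0.04759442] [-0.36047565 -0.36952151 -0.09673398]
123 [-0.006  -0.0024  0.0131]
117 [-0.0114 -0.0024  0.0189]
111 [-0.0161 -0.0024  0.0254]
105 [-0.02   -0.0024  0.0325]
99 [-0.0231 -0.0024  0.0402]
93 [-0.0252 -0.0024  0.0483]
87 [-0.0265 -0.0024  0.0551]
81 [-0.0273 -0.0025  0.0606]
75 [-0.0277 -0.0025  0.0663]
69 [-0.0276 -0.0025  0.0721]
63 [-0.0269 -0.0025  0.0782]
57 [-0.0255 -0.0025  0.0843]
51 [-0.0235 -0.0025  0.0904]
45 [-0.0207 -0.0025  0.0965]
39 [-0.0172 -0.0025  0.1023]
```

View pics/s6.png

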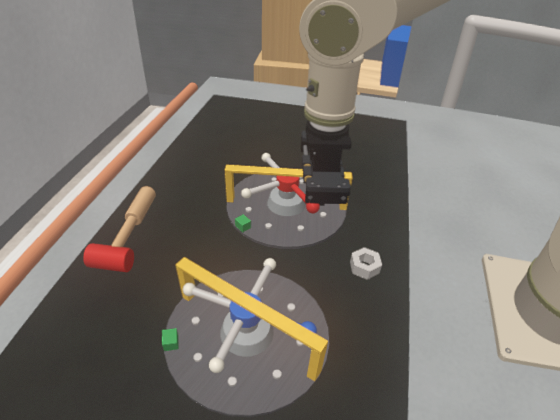

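The fingers are behind the red spoke, whose ball shows at (207, 311). Next is the second push.

>>> arm_command --deltas '[-0.006,0,0.013,0,0,0,-0.0115,0,0.019,0,0,0,-0.016,0,0.0255,0,0,0,-0.02,0,0.0325,0,0,0,-0.023,0,0.04,0,0,0,-0.025,0,0.048,0,0,0,-0.0265,0,0.055,0,0,0,-0.0275,0,0.0605,0,0,0]'

```text
time: 8.2
ee_pos: [0.5065, -0.0956, 0.05]
eef_rot: [0.556, -0.438, 0.438, -0.554]
ft_force: [-7.3, -4.7, 0.9]
width: 0.0006
```

Run:
```python
from h import *
s=r.read_state();print(s['time'],s['ee_pos'],s['ft_force'])
for a in range(81,35,-6): print(a,tool(fin(a),.05,s))
p=snap('side','s7.png');print(blobs(p,'red'))
```

```text
8.2 [ 0.50647389 -0.09558801  0.05003639] [-7.26918189 -4.69147113  0.86662824]
81 [-0.0016  0.      0.0004]
75 [-0.002   0.      0.0061]
69 [-0.0018  0.      0.012 ]
63 [-0.0011 -0.      0.018 ]
57 [ 0.0002 -0.      0.0242]
51 [ 0.0022 -0.      0.0303]
45 [ 0.005  -0.      0.0364]
39 [ 0.0085 -0.      0.0422]
[(np.int32(162), array([264.2, 106.8]), array([ 84, 258,  41,  12], dtype=int32))]
```

View pics/s7.png

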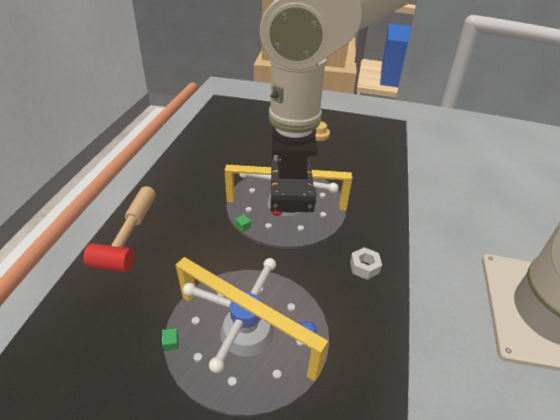

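The red ball peeks out at (210, 277), and the fingers are pushing with about 8.7 N. The first stroke came out about 4° short of command, so I'm aiming for about 43°.

>>> arm_command --deltas '[-0.002,0,0.006,0,0,0,-0.002,0,0.012,0,0,0,-0.001,0,0.018,0,0,0,0.0005,0,0.024,0,0,0,0.0025,0,0.03,0,0,0,0.005,0,0.0365,0,0,0,0.006,0,0.038,0,0,0,0.006,0,0.038,0,0,0]'

```text
time: 9.25
ee_pos: [0.545, -0.091, 0.05]
eef_rot: [0.556, -0.438, 0.437, -0.555]
ft_force: [-5.4, -0.1, 0.1]
width: 0.0005
```

Run:
```python
from h import *
s=r.read_state();print(s['time'],s['ee_pos'],s['ft_force'])
p=snap('side','s8.png');print(blobs(p,'red'))
for a in range(33,63,4): print(a,np.round(proj(p,model(C,YAW,np.radians(a))['red']),1))
```

```text
9.25 [ 0.54496012 -0.09102224  0.0499908 ] [-5.36738157 -0.05866537  0.11137189]
[(np.int32(164), array([264.1, 107.2]), array([ 84, 258,  41,  11], dtype=int32))]
33 [195.2 245.8]
37 [197.1 247.4]
41 [198.9 249.2]
45 [200.6 251.2]
49 [202.2 253.4]
53 [203.8 255.8]
57 [205.2 258.4]
61 [206.6 261.2]
```

View pics/s8.png

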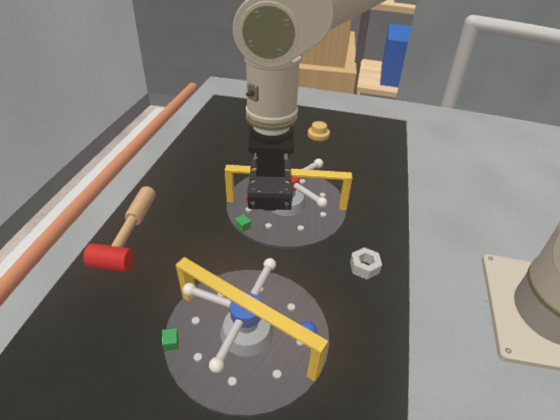

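A white ball at (202, 322) puts the red spoke at roughly 48–50°. I'll back off and lift to measure it properly.

>>> arm_command --deltas '[-0.009,0,-0.008,0,0,0,-0.009,-0.03,-0.008,0,0,0,-0.009,-0.06,-0.008,0,0,0,-0.009,-0.1,-0.008,0,0,0,-0.009,-0.15,-0.008,0,0,0,-0.009,-0.15,-0.008,0,0,0]'

```text
time: 10.05
ee_pos: [0.5378, -0.0837, 0.2044]
eef_rot: [-0.554, 0.434, -0.44, 0.557]
ft_force: [0.5, 0.0, -0.4]
width: 0.0003
```

Run:
```python
from h import *
s=r.read_state();print(s['time'],s['ee_pos'],s['ft_force'])
p=snap('side','s9.png');print(blobs(p,'red'))
for a in range(37,63,2): 
  m=model(C,YAW,np.radians(a));print(a,np.round(proj(p,m['red']),1),np.round(proj(p,m['w1']),1))
cv2.imwrite('pics/s9z.png',cv2.resize(p['image'][140:260,200:360,::-1],None,fx=5,fy=5,interpolation=cv2.INTER_CUBIC))
```

```text
10.05 [ 0.53777397 -0.08368231  0.20438498] [ 0.54449978  0.03626806 -0.40920456]
[(np.int32(45), array([184.9, 282.5]), array([277, 180,  12,  11], dtype=int32)), (np.int32(27), array([200.2, 253.4]), array([247, 195,  12,   9], dtype=int32)), (np.int32(157), array([264.4, 107.4]), array([ 84, 258,  41,  12], dtype=int32))]
37 [197.1 247.4] [207.6 315.1]
39 [198.  248.3] [207.  316.4]
41 [198.9 249.2] [206.4 317.7]
43 [199.7 250.2] [205.7 319. ]
45 [200.6 251.2] [205.  320.2]
47 [201.4 252.3] [204.3 321.4]
49 [202.2 253.4] [203.6 322.5]
51 [203.  254.6] [202.8 323.6]
53 [203.8 255.8] [202.  324.6]
55 [204.5 257.1] [201.2 325.5]
57 [205.2 258.4] [200.4 326.4]
59 [205.9 259.8] [199.5 327.3]
61 [206.6 261.2] [198.7 328.1]
```

View pics/s9z.png

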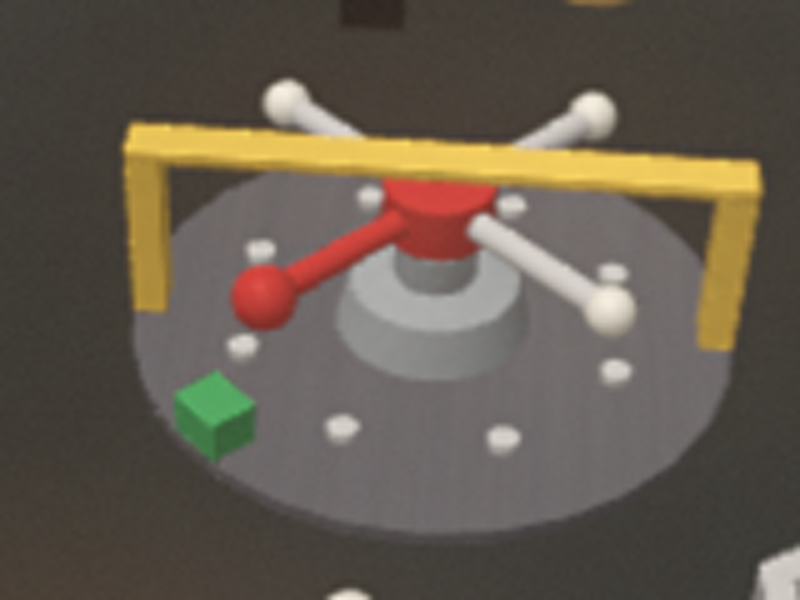

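The red ball is at about (199, 253) and the white ball at (202, 322), so the spoke is at about 48°, within 3° of the 45° target. I'll move clear and confirm from the top camera, including the blue handle.

>>> arm_command --deltas '[0.04,0,-0.035,0,0,0,0.08,0,-0.07,0,0,0,0.12,0,-0.11,0,0,0,0.16,0,-0.15,0,0,0,0.2,0,-0.18,0,0,0,0.24,0,-0.22,0,0,0,0.28,0,-0.26,0,0,0,0.32,0,-0.3,0,0,0]'

```text
time: 11.1
ee_pos: [0.3179, -0.4669, 0.1988]
eef_rot: [-0.556, 0.437, -0.437, 0.556]
ft_force: [1.0, -0.7, 1.0]
width: 0.0003
```

>>> arm_command --deltas '[0.03,0,-0.03,0,0,0,0.06,0,-0.06,0,0,0,0.09,0,-0.09,0,0,0,0.12,0,-0.12,0,0,0,0.12,0,-0.12,0,0,0,0.12,0,-0.12,0,0,0]'

```text
time: 11.85
ee_pos: [0.2312, -0.6101, 0.1987]
eef_rot: [-0.555, 0.437, -0.437, 0.556]
ft_force: [0.9, 0.3, -0.2]
width: 0.0006
```

Run:
```python
from h import *
s=r.read_state();print(s['time'],s['ee_pos'],s['ft_force'])
p=snap('top','t2.png');print(blobs(p,'red'),blobs(p,'blue'))
for b in blobs(p,'red'):
  w=atz(p,b[1],.07)[:2]-C; print(b[1],np.degrees(np.arctan2(w[1],w[0])-YAW),np.hypot(*w))
```

```text
11.85 [ 0.2311987  -0.61008835  0.19868555] [ 0.86084226  0.26149727 -0.22446741]
[(np.int32(772), array([ 63.9, 201. ]), array([189,  40,  25,  45], dtype=int32)), (np.int32(148), array([173.6, 291.2]), array([282, 165,  27,  23], dtype=int32))] [(np.int32(35), array([211.2, 155.9]), array([149, 205,  15,  13], dtype=int32)), (np.int32(92), array([247.1, 145. ]), array([135, 219,  15,  42], dtype=int32))]
[ 63.9 201. ] 34.838065330828044 0.35395398899999136
[173.6 291.2] 47.62681755553789 0.08839530046374498
```

View pics/t2.png

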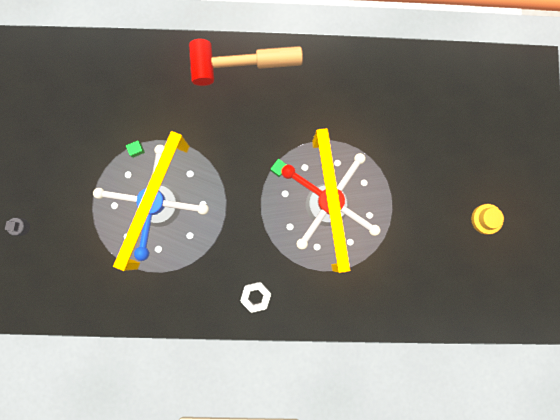

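The red spoke points at its green block: ball at (171, 288), block at (167, 279), spoke angle 47.6°. The blue handle is unchanged, with its ball still at (254, 142). I'm handing in.

```bash
python3 -c "
from bench import r
print(r.close_job())"
```

```text
the job is handed in; nothing more can be done
None
```

I turned the red handle clockwise with shut fingers in two pushes, both on the +y side of the guard strap. The first pushed a steel spoke and the second the red spoke. I then lifted clear, moved away and handed the job in at about 12 s; it gives no verdict.

- **Red handle:** the last top view puts the red spoke at 47.6° in the base frame and the side view at about 48°. The target is 45° ± 12°, so the turn is about 3.1 rad.
- **Blue handle:** its blobs in the top picture sit within 0.3 pixel of where they were at the start, so it was not moved.
- **Contact:** the robot stood clear of everything at hand-in. The highest push force I read was about 9 N.
- **What disagreed:** the network's `inlet_index` landed on the red hub instead of the end ball. I used my own pixel measurements and a geometric fit instead, and the fit matched both views.

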